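# Check the cover stay of a test chamber

## Robot

A 7-joint arm with a two-finger parallel gripper is mounted at the origin on the work surface. World frame = base frame: x ahead of the robot, y to its left, z up, the work surface at z = 0. Lengths are in m, angles in rad, forces in N, time in s.
With the tool pointing down it reaches from about 0.425 to 0.925 m from the base axis. Payload 6.8 kg.
Tool frame: the origin (TCP) lies at the very end of the fingers, on their centre line; the grasp point (between the pads) lies 19 mm behind it; z points along the fingers, y is the line along which they close (so a half turn about z gives the same grasp; the last joint's range is limited). The gripper opens to 85 mm and grips with 20 to 120 N. Pads are 22 mm wide; open, the fingers measure 114 mm over their backs; the gripper's body (76 mm by 85 mm) begins 54 mm behind the grasp point. The pads swing forward as they close: fully open they stand 13 mm farther back than shut.
Start: joints at [-0.108, 0.477, 0.022, 1.555, -0.011, 1.109, -0.083], TCP at [0.675, 0, 0.231] pointing down, gripper open.
Joint ranges: [-2.96, 2.96], [-0.34, 2.1], [-1.41, 1.46], [0.24, 2.44], [-1.37, 4.51], [0.17, 1.92], [-2.96, 2.96]. Speed limits (rad/s): [2.39, 2.39, 3.14, 3.14, 3.14, 3.14, 3.14].

## Interface

Orientations are given as a unit quaternion [w, x, y, z].
In Python, from station import * gives the robot as it stands.
- The arm moves only by the tool jog_arm, never from a script. Its argument "moves" is one flat list of numbers, 7 for each row, row after row: the shift along the tool's x, y, z normalised to -1 to 1, where 1 is 20 mm, then the turn, a rotation vector about the tool's x, y, z normalised to -1 to 1, where 1 is 4 degrees, then the opening, from 0 (shut) to 1 (fully open). In form: [x, y, z, rx, ry, rz, claw, x, y, z, rx, ry, rz, claw, ...]. A call has exactly 8 rows; each row shifts and turns the commanded pose from where the row before left it, along the tool's axes as they then stand; what a row does not reach is not made up. A row lasts 1/12 s, in which the tool goes at most 41.7 mm and 7.16 degrees, less where a joint would pass 70% of its speed; a pose out of reach is approached as far as the arm can. A call with a number of a shift or a turn outside -1 to 1 is refused whole. A call with a gripper value outside its range is refused whole. The fingers move at their own pace and stop on an object; "grip_force" is the grip in N (left out, the last holds). Time passes only in rows, so rows that do not move let the fingers close, or fill a call up. It gives the time, the measured TCP pose, the force, the opening and the grip force at its end, in the units of the state.
- get_obs(): the state, without advancing time (a new reading comes with each control period).
- read_camera(name): name is "scene" or "side" or "wrist"; returns a dict with "color" (384x512x3 uint8, blue, green, red), "fx", "fy", "cx", "cy" (pixels), "rvec" (rotation vector, rad) and "tvec" (3), from world to camera coordinates, as OpenCV has them. Camera axes: x right, y down, z forward; pixel columns grow to the right and rows downward; lengths in m; the calibration is good to about 2 mm. A picture is of the moment at which its call begins. There is no depth.
- hand_in(): hands the job in; it is judged then, once.
The state is a dict: "t": time; "q": joint angles; "joint_vel": joint speeds; "joint_torque": joint torques, N m; "eef_pos": TCP position; "tool_rot": TCP orientation; "contact_force": force on the tool from outside, world axes, zero at the start; "torque": the same for the moment, N m; "gripper_width": opening from 0.0 (shut) to 1.0 (fully open); "grasp_force": force on a finger pad.
Only numpy, scipy, OpenCV 4.12 (cv2) and the standard library are available. Lean on these libraries where they do the work, as an engineer would, in place of code of your own. Each camera call takes 0.05 s, during which the arm holds its last target. There are 200 camera calls.

## Task

Do the start-of-shift check on the test chamber that has a folding stay on its side: raise its cover past the point where the stay locks, let go so that the stay alone holds the cover up, then fold the knee of the stay forward so that the cover drops and is fully shut again.

Things in the scene. Friction and masses are not known exactly. Their poses are not given: they have to be found in the camera images.
- cover_bar (a point): Middle of the steel loop handle's grip bar: 12 mm thick, 100 mm long along y, 28 mm ahead of the grey cover's front edge, 30 above its top, 154 above the table when shut. Frame turns with the cover; shut: x to the chamber's back, y its left, z up. Hinge line: along y through (208, 0, -38) mm of this frame. Chamber: white fixed box 180 x 170 x 115; the smaller box has no stay.
- knee_pin (a point): Point on the 12 mm steel pin standing out from the stay's knee on the chamber's right (-y) side: it runs 89 to 164 mm from the chamber's middle plane, this point at 140, clear of cover and box. Two 89 mm links. Shut: knee folded forward, 39 mm high. Locked: links upright, knee just behind straight, about 155 mm high; about 1 N forwards for 10 to 20 mm breaks it and the cover falls shut.
- cover (a joint): Cover angle, rad: 0 shut, grows as it is raised; 0.5 to 0.9 kg, damped, falls shut in about 0.5 s unless the stay is locked. Stay straight (lock point) at 1.20; a slot in its upper link lets the cover go on to a stop at 1.30. Held past 1.23, the knee drops over centre by its own weight within 0.8 s (a light spring in the slot helps); let go, the cover rests on the locked stay at 1.19.
- knee (a joint): Unfolding of the stay's knee, rad: 0 folded (cover shut), 2.36 straight, 2.52 at its stop past straight (locked).

How it is judged:
By the outcome, as a careful person would: the job done as asked, in the order asked, and still so for the second after the job is handed in, with the robot touching nothing.
It also fails if it takes over 58 s, if anything falls off the work surface, if the arm or the gripper's body presses on something with over 40 N, if the wrist force passes 120 N, or if a joint passes its speed limit or range.

## Working session

There is one attempt and no reset: what is moved stays moved. The work goes in short steps, Python scripts to look and compute and a tool call to move; the robot and the scene stay as the last step left them, time stands still between calls to the robot, and variables do not carry over. Pictures are saved under pics/ and viewed, at most 10 in all, crops included, and the job is handed in when it is done.

Besides the shell and the picture viewer there is one more tool, called after ">>>" as name(argument=value, ...) on one line, values as JSON. jog_arm: Moves the arm, as the interface text tells. Scaled input: -1 to 1 covers 20 mm each way for a shift and 4 degrees each way for a turn. Its arguments: {"type":"object","properties":{"moves":{"type":"array"},"grip_force":{"type":"number"}},"required":["moves"]}

```bash
mkdir -p pics
python3 - <<'E'
from station import *
import cv2,numpy as np
o=get_obs();print(o)
a=[]
for n in("scene","side"):
    r=read_camera(n);cv2.imwrite(f"pics/{n}0.png",r["color"]);print(n,r["fx"],r["cx"],r["cy"],r["rvec"],r["tvec"])
E
```

```text
{'t': 0.0, 'q': array([-0.10808536,  0.47780765,  0.0223599 ,  1.55645811, -0.01152504,
        1.10927459, -0.08314319]), 'joint_vel': array([-0.00039604, -0.00083205,  0.00066898,  0.00023425, -0.00052921,
        0.00186082,  0.00085284]), 'joint_torque': array([-5.45967814e-04, -5.96443820e+01,  1.60769675e+00, -2.81194621e+01,
        1.24063640e-02,  9.39900521e-03,  2.20753498e-05]), 'eef_pos': array([ 6.74411329e-01, -2.98258618e-05,  2.30318214e-01]), 'tool_rot': array([-5.98527262e-04,  7.07129605e-01,  7.07083371e-01, -6.85098549e-04]), 'contact_force': array([0.3178898 , 0.24539997, 0.01678002]), 'torque': array([ 0.02152524,  0.006871  , -0.00852015]), 'grasp_force': 0.0, 'gripper_width': 0.9978265326780615}
scene 386.7580367712469 254.53444881752307 192.88391496289285 [ 2.32981061  0.60027552 -0.25010342] [-0.43651813 -0.16206642  1.34467922]
side 447.57660718279095 260.15205010259484 197.770432669251 [ 0.47998297 -2.67726008  1.28833812] [0.48122758 0.29274437 0.85910288]
```

View pics/scene0.png

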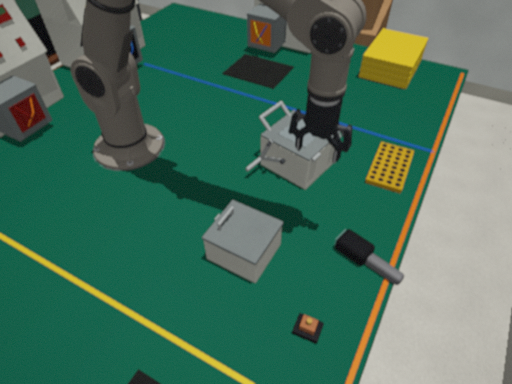

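View pics/side0.png

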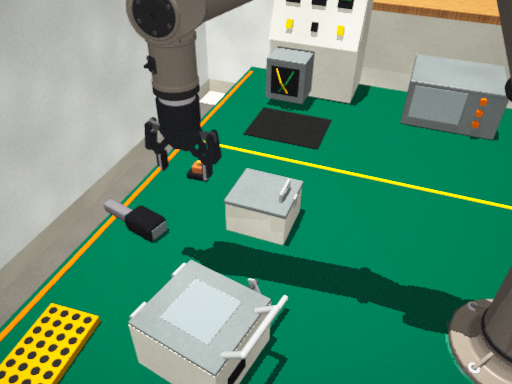

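Scene: the stay chamber is at about (300,150), with the loop handle at about (272,112) and the pin at about (255,162). Side: chamber at about (200,330), with the bar from about (225,353) to (285,298). I'll zoom in on both.

Run:
```python
import cv2,numpy as np
a=cv2.imread("pics/scene0.png")[90:200,235:355];b=cv2.imread("pics/side0.png")[255:384,120:300]
a=cv2.resize(a,(393,360),interpolation=cv2.INTER_CUBIC) # 3.275
b=cv2.resize(b,(400,287),interpolation=cv2.INTER_CUBIC) # 2.222
c=np.zeros((360,793,3),np.uint8);c[:,:393]=a;c[:287,393:]=b
cv2.imwrite("pics/z0.png",c)
```

```text
(no output)
```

View pics/z0.png

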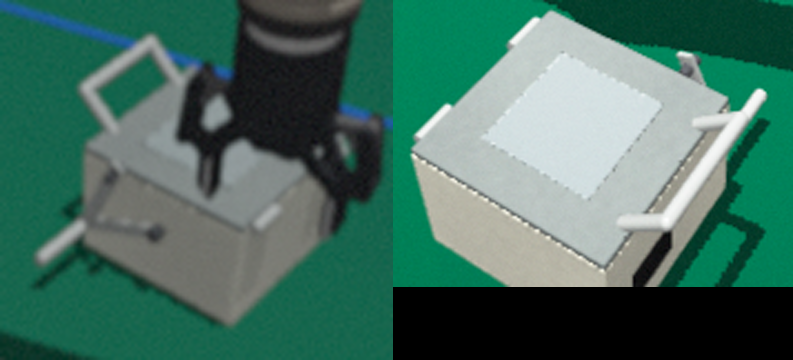

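The crop gives the bar ends, the lid-top corners and the pin (outer tip at scene (247,169)). Next I cast rays.

```bash
cat > h.py <<'E'
import cv2,numpy as np
cal={"scene":(386.758,254.534,192.884,[ 2.32981061,0.60027552,-0.25010342],[-0.43651813,-0.16206642,1.34467922]),
"side":(447.5766,260.152,197.770,[0.47998297,-2.67726008,1.28833812],[0.48122758,0.29274437,0.85910288])}
def ray(n,u,v):
    f,cx,cy,r,t=cal[n];R=cv2.Rodrigues(np.array(r))[0];return -R.T@np.array(t),R.T@np.array([(u-cx)/f,(v-cy)/f,1])
def pl(n,u,v,z):
    c,d=ray(n,u,v);return c+d*(z-c[2])/d[2]
def tri(p,q):
    (a,d),(b,e)=ray("scene",*p),ray("side",*q)
    s=np.linalg.lstsq(np.c_[d,-e],b-a,rcond=None)[0];x=a+s[0]*d;y=b+s[1]*e;return (x+y)/2,np.linalg.norm(x-y)
E
python3 - <<'E'
from h import *
np.set_printoptions(precision=4,suppress=True)
S=lambda x,y:(235+(x-1.1)/3.275,90+(y-1.1)/3.275)
D=lambda x,y:(120+(x-394)/2.222,255+(y-.6)/2.222)
for z,P in((.154,[S(83,87),S(152,40)]),(.039,[S(40,258),S(93,220)])):
    for p in P: print("scene",z,pl("scene",*p,z))
for p in [D(667,222),D(760,95)]: print("side bar",pl("side",*p,.154))
for p in [D(413,152),D(550,12),D(728,98),D(606,268)]: print("side lid",pl("side",*p,.124))
print(tri(S(83,87),D(760,95)),tri(S(152,40),D(667,222)))
print(ray("scene",1,1)[0],ray("side",1,1)[0])
E
```

```text
scene 0.154 [0.4193 0.1823 0.154 ]
scene 0.154 [0.4421 0.283  0.154 ]
scene 0.039 [0.4376 0.0633 0.039 ]
scene 0.039 [0.4563 0.135  0.039 ]
side bar [0.4423 0.2774 0.154 ]
side bar [0.4155 0.153  0.154 ]
side lid [0.6487 0.2724 0.124 ]
side lid [0.6177 0.108  0.124 ]
side lid [0.4441 0.1414 0.124 ]
side lid [0.4753 0.3069 0.124 ]
(array([0.4198, 0.1661, 0.166 ]), np.float64(0.014866912649736452)) (array([0.4426, 0.2792, 0.1564]), np.float64(0.0020759510744081063))
[ 0.8931 -0.6879  0.8684] [0.3015 0.6254 0.7572]
```

>>> jog_arm(moves=[0.8,-0.85,0,0,0,0,0.6,0.8,-0.85,0,0,0,0,0.6,0.8,-0.85,0,0,0,0,0.6,0.8,-0.85,0,0,0,0,0.6,0.8,-0.85,0,0,0,0,0.6,0.8,-0.85,0,0,0,0,0.6,0.8,-0.85,0,0,0,0,0.6,0.8,-0.85,0,0,0,0,0.6])

```text
t: 0.77
eef_pos: [0.5378, 0.1286, 0.2309]
tool_rot: [-0.0, 0.707, 0.707, -0.0]
contact_force: [-0.5, 0.8, 0.6]
gripper_width: 0.6
grasp_force: 0.0
```

>>> jog_arm(moves=[0.8,-0.85,0,0,0,0,0.6,0.8,-0.85,0,0,0,0,0.6,0.8,-0.85,0,0,0,0,0.6,0.8,-0.85,0,0,0,0,0.6,0.8,-0.85,0,0,0,0,0.6,0.8,-0.85,0,0,0,0.9,0.6,0,0,0,0,0,0.9,0.6,0,0,0,0,0,0.9,0.6])

```text
t: 1.43
eef_pos: [0.4356, 0.2251, 0.2311]
tool_rot: [-0.0, 0.77, 0.637, -0.0]
contact_force: [-0.3, -1.0, 0.0]
gripper_width: 0.598
grasp_force: 0.0
```

```bash
cat >> h.py <<'E'
from scipy.spatial.transform import Rotation as Ro
np.set_printoptions(precision=4,suppress=True)
X=np.array([.9823,-.1874,0]);Y=np.array([.1874,.9823,0]);B0=np.array([.4315,.231,.154])
def loc(p): d=np.array(p)-B0; return np.array([d@X,d@Y,p[2]])  # chamber axes from shut bar, z absolute
def st():
    from station import get_obs
    o=get_obs();q=o["tool_rot"];R=Ro.from_quat([q[1],q[2],q[3],q[0]]).as_matrix()
    print("t %.2f"%o["t"],"tcp",o["eef_pos"],"loc",loc(o["eef_pos"]),"F",o["contact_force"],"w %.2f g %.1f"%(o["gripper_width"],o["grasp_force"]));print(R); return o,R
E
python3 - <<'E'
from h import *
from station import *
st()
r=read_camera("wrist");cv2.imwrite("pics/w1.png",r["color"])
R=cv2.Rodrigues(np.array(r["rvec"]))[0]; 
for p in(B0,B0-.05*Y,B0+.05*Y):
  print(cv2.projectPoints(p[None],r["rvec"],r["tvec"],np.array([[r["fx"],0,r["cx"]],[0,r["fy"],r["cy"]],[0,0,1]]),None)[0].ravel())
E
```

```text
t 1.43 tcp [0.4356 0.2251 0.2311] loc [ 0.0051 -0.005   0.2311] F [-0.3215 -1.0021  0.0254] w 0.60 g 0.0
[[ 0.1873  0.9823 -0.0006]
 [ 0.9823 -0.1873 -0.0001]
 [-0.0002 -0.0006 -1.    ]]
[250.1959 203.1483]
[250.4606 256.6467]
[249.8937 142.0677]
```

View pics/w1.png

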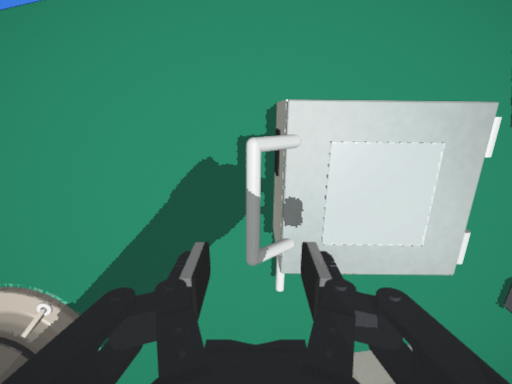

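Wrist view: the bar is vertical from (254,143) to (254,260), parallel to the pads and within 3 mm of prediction. I'll lower and grip.

>>> jog_arm(moves=[0.25,-0.1,0.8,0,0,0,0.55,0,0,0.8,0,0,0,0.55,0,0,0.8,0,0,0,0.55,0,0,0.8,0,0,0,0.55,0,0,0.8,0,0,0,0.55,0,0,0.8,0,0,0,0.55,0,0,0,0,0,0,0.55,0,0,0,0,0,0,0.3], grip_force=25)

```text
t: 2.15
eef_pos: [0.4355, 0.2287, 0.1347]
tool_rot: [-0.0, 0.77, 0.638, -0.001]
contact_force: [-0.3, 0.5, 0.8]
gripper_width: 0.425
grasp_force: 0.0
```

>>> jog_arm(moves=[0,0,0,0,0,0,0,0,0,0,0,0,0,0,0,0,0,0,0,0,0,0,0,0,0,0,0,0,0,0,0,0,0,0,0,0,0,0,0,0,0,0,0,0,0,0,0,0,0,0,0,0,0,0,0,0])

```text
t: 2.82
eef_pos: [0.4345, 0.23, 0.1362]
tool_rot: [-0.001, 0.77, 0.638, -0.001]
contact_force: [-6.6, 1.1, 4.3]
gripper_width: 0.132
grasp_force: 25.0
```

Run:
```python
from h import *
o,R=st()
g=loc(o["eef_pos"]); gx,gz=g[0],g[2]+.019
hx,hz=.003+.208,.116
print(gx,gz)
r=np.hypot(hx-gx,gz-hz);a0=np.arctan2(gz-hz,hx-gx)
a=np.linspace(0,1.26,25);P=np.c_[hx-r*np.cos(a0+a),hz+r*np.sin(a0+a)]
print(np.c_[a[1:],np.diff(P,axis=0)/.02*[1,-1]].round(2), P[-1])
```

```text
t 2.82 tcp [0.4345 0.23   0.1362] loc [ 0.0032 -0.0005  0.1362] F [-6.6309  1.0584  4.2693] w 0.13 g 25.0
[[ 0.1866  0.9824 -0.0018]
 [ 0.9824 -0.1866  0.0004]
 [ 0.0001 -0.0019 -1.    ]]
0.0031692353896398567 0.15522855702308452
[[ 0.05  0.12 -0.54]
 [ 0.1   0.15 -0.54]
 [ 0.16  0.17 -0.53]
 [ 0.21  0.2  -0.52]
 [ 0.26  0.23 -0.51]
 [ 0.32  0.25 -0.49]
 [ 0.37  0.28 -0.48]
 [ 0.42  0.3  -0.46]
 [ 0.47  0.33 -0.45]
 [ 0.52  0.35 -0.43]
 [ 0.58  0.37 -0.41]
 [ 0.63  0.39 -0.39]
 [ 0.68  0.41 -0.37]
 [ 0.74  0.43 -0.35]
 [ 0.79  0.45 -0.32]
 [ 0.84  0.47 -0.3 ]
 [ 0.89  0.48 -0.27]
 [ 0.94  0.5  -0.25]
 [ 1.    0.51 -0.22]
 [ 1.05  0.52 -0.2 ]
 [ 1.1   0.53 -0.17]
 [ 1.16  0.54 -0.14]
 [ 1.21  0.54 -0.11]
 [ 1.26  0.55 -0.08]] [0.1848 0.3259]
```

>>> jog_arm(moves=[0,0.12,-0.54,0,0,0,0,0,0.15,-0.54,0,0,0,0,0,0.17,-0.53,0,0,0,0,0,0.2,-0.52,0,0,0,0,0,0.23,-0.51,0,0,0,0,0,0.25,-0.49,0,0,0,0,0,0.28,-0.48,0,0,0,0,0,0.3,-0.46,0,0,0,0])

```text
t: 3.48
eef_pos: [0.4654, 0.2237, 0.217]
tool_rot: [-0.002, 0.77, 0.638, -0.003]
contact_force: [-11.8, 1.6, 1.0]
gripper_width: 0.126
grasp_force: 24.6
```

>>> jog_arm(moves=[0,0.33,-0.45,0,0,0,0,0,0.35,-0.43,0,0,0,0,0,0.37,-0.41,0,0,0,0,0,0.39,-0.39,0,0,0,0,0,0.41,-0.37,0,0,0,0,0,0.43,-0.35,0,0,0,0,0,0.45,-0.32,0,0,0,0,0,0.47,-0.3,0,0,0,0])

```text
t: 4.15
eef_pos: [0.5278, 0.2116, 0.2801]
tool_rot: [-0.002, 0.77, 0.638, -0.003]
contact_force: [-20.9, -3.7, 22.4]
gripper_width: 0.126
grasp_force: 26.3
```

Run:
```python
from h import *
o,R=st()
g=loc(o["eef_pos"]);print(np.arctan2(g[2]+.019-.116,.211-g[0])-.1835, np.hypot(g[2]+.019-.116,.211-g[0]))
```

```text
t 4.15 tcp [0.5278 0.2116 0.2801] loc [ 0.0982 -0.0011  0.2801] F [-20.8827  -3.6605  22.4409] w 0.13 g 26.3
[[ 0.1853  0.9827 -0.0076]
 [ 0.9827 -0.1853 -0.0002]
 [-0.0016 -0.0074 -1.    ]]
0.83516437690175 0.21502250252430297
```

>>> jog_arm(moves=[0,0.43,-0.36,0,0,0,0,0,0.45,-0.33,0,0,0,0,0,0.53,-0.24,0,0,0,0,0,0.54,-0.21,0,0,0,0,0,0.56,-0.18,0,0,0,0,0,0.57,-0.15,0,0,0,0,0,0.57,-0.12,0,0,0,0,0,0.58,-0.09,0,0,0,0])

```text
t: 4.82
eef_pos: [0.6151, 0.1943, 0.3124]
tool_rot: [-0.0, 0.771, 0.637, -0.0]
contact_force: [-1.9, -1.7, 3.7]
gripper_width: 0.125
grasp_force: 25.4
```

>>> jog_arm(moves=[0,0,0,0,0,0,0,0,0,0,0,0,0,0,0,0,0,0,0,0,0,0,0,0,0,0,0,0,0,0,0,0,0,0,0,0,0,0,0,0,0,0,0,0,0,0,0,0,0,0,0,0,0,0,0,0])

```text
t: 5.48
eef_pos: [0.615, 0.1944, 0.3122]
tool_rot: [0.001, 0.771, 0.637, 0.0]
contact_force: [-2.7, -3.5, 5.1]
gripper_width: 0.13
grasp_force: 25.9
```

Run:
```python
from h import *
from station import *
o,R=st()
g=loc(o["eef_pos"]);print(np.arctan2(g[2]+.019-.1205,.212-g[0])-.1807)
a=read_camera("scene")["color"][60:220,210:370];b=read_camera("side")["color"][140:384,60:310]
cv2.imwrite("pics/z2.png",np.hstack([cv2.resize(a,(400,400),interpolation=2),cv2.resize(b,(400,390),interpolation=2)[:390] if 0 else cv2.copyMakeBorder(cv2.resize(b,(400,390),interpolation=2),0,10,0,0,0)]))
```

```text
t 5.48 tcp [0.615  0.1944 0.3122] loc [ 0.1871 -0.0016  0.3122] F [-2.7289 -3.4501  5.0917] w 0.13 g 25.9
[[ 0.1879  0.9822  0.0012]
 [ 0.9822 -0.1879 -0.0004]
 [-0.0002  0.0012 -1.    ]]
1.2725281197839684
```

View pics/z2.png

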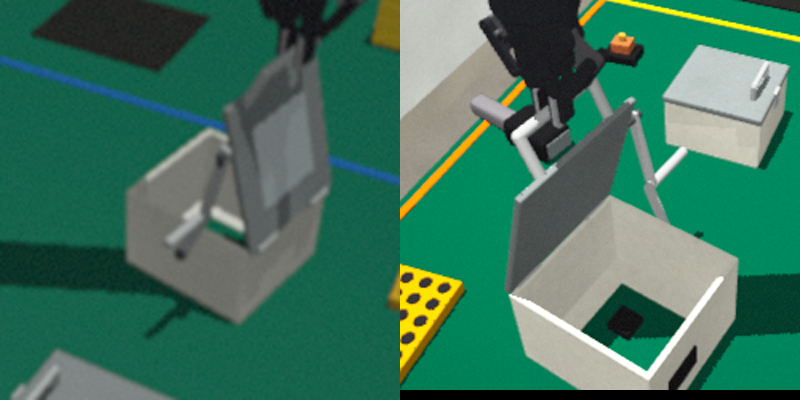

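The cover is up at about 1.27, with the pin visible in both views (scene crop (172,244), side crop (686,153)). I'll hold longer so the knee drops over, then measure the pin.

>>> jog_arm(moves=[0,0,0,0,0,0,0,0,0,0,0,0,0,0,0,0,0,0,0,0,0,0,0,0,0,0,0,0,0,0,0,0,0,0,0,0,0,0,0,0,0,0,0,0,0,0,0,0,0,0,0,0,0,0,0,0])

```text
t: 6.25
eef_pos: [0.615, 0.1944, 0.3122]
tool_rot: [0.001, 0.771, 0.637, 0.0]
contact_force: [-2.5, -3.6, 5.5]
gripper_width: 0.125
grasp_force: 25.9
```

Run:
```python
from h import *
from station import *
st()
a=read_camera("scene")["color"][100:180,250:330];b=read_camera("side")["color"][195:295,190:290]
cv2.imwrite("pics/z3.png",np.hstack([cv2.resize(a,(400,400),interpolation=2),cv2.resize(b,(400,400),interpolation=2)]))
```

```text
t 6.25 tcp [0.615  0.1944 0.3122] loc [ 0.1871 -0.0016  0.3122] F [-2.4628 -3.6494  5.5441] w 0.13 g 25.9
[[ 0.188   0.9822  0.0012]
 [ 0.9822 -0.188  -0.0004]
 [-0.0001  0.0013 -1.    ]]
```

View pics/z3.png

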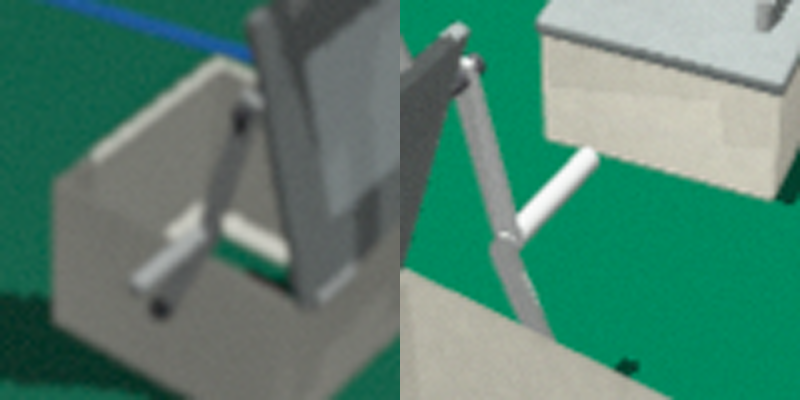

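Pin tip is at scene (277.5,156) and side (237.5,234). Knee is at scene (291.5,147) and side (217.5,254.5). Pivots are at scene (282,161) and (298.5,121). The knee seems slightly bent back in the side view, so I'll compute it.

Run:
```python
from h import *
def ply(n,u,v,y):
    c,d=ray(n,u,v);s=((y-(c-B0)@Y)/(d@Y));return loc(c+s*d)
for nm,y,s,d in(("tip",-.164,(277.4,155.8),(237.4,234.1)),("knee",-.089,(291.4,146.8),(217.3,254.3))):
    p,e=tri(s,d);print(nm,"tri",loc(p),e,ply("scene",*s,y),ply("side",*d,y))
print("low",ply("scene",281.9,160.8,-.089),"top",ply("scene",298.5,121,-.089),ply("side",207.2,211.3,-.089))
```

```text
tip tri [ 0.1511 -0.1648  0.1561] 0.0037187148978802473 [ 0.1528 -0.164   0.1563] [ 0.1483 -0.164   0.1583]
knee tri [ 0.1557 -0.1042  0.1511] 0.002360334468343308 [ 0.1471 -0.089   0.1365] [ 0.1427 -0.089   0.1716]
low [ 0.1163 -0.089   0.064 ] top [ 0.1635 -0.089   0.2359] [ 0.1586 -0.089   0.2662]
```

The knee is at z≈0.156, about 10 mm behind the pivot line, so it's over centre. I'll ease the cover toward its rest angle, open the gripper and retreat upward.

>>> jog_arm(moves=[0,-0.2,0.02,0,0,0,0,0,-0.2,0.03,0,0,0,0,0,-0.15,0.03,0,0,0,0,0,0,0,0,0,0,0.2,0,0,0,0,0,0,0.4,0,0,0,0,0,0,0.6,0,0,0,0,0,0,0.6,0,0,0,0,0,0,0.6])

```text
t: 7.02
eef_pos: [0.6046, 0.1973, 0.3089]
tool_rot: [-0.0, 0.77, 0.638, 0.0]
contact_force: [-0.6, 0.0, 0.6]
gripper_width: 0.598
grasp_force: 0.0
```

>>> jog_arm(moves=[0,0,0,0,0,0,0.6,0,0,-0.4,0,0,0,0.6,0,0,-0.8,0,0,0,0.6,0,0,-0.8,0,0,0,0.6,0,0,-0.8,0,0,0,0.6,0,0,-0.8,0,0,0,0.6,0,0,-0.4,0,0,0,0.6,0,0,0,0,0,0,0.6])

```text
t: 7.68
eef_pos: [0.6055, 0.1975, 0.3918]
tool_rot: [0.001, 0.771, 0.637, 0.002]
contact_force: [-0.1, -0.6, -0.1]
gripper_width: 0.598
grasp_force: 0.0
```

Run:
```python
from h import *
from station import *
st()
a=read_camera("scene")["color"][60:220,210:370];b=read_camera("side")["color"][140:300,120:280]
cv2.imwrite("pics/z4.png",np.hstack([cv2.resize(a,(400,400),interpolation=2),cv2.resize(b,(400,400),interpolation=2)]))
```

```text
t 7.68 tcp [0.6055 0.1975 0.3918] loc [ 0.1772 -0.0003  0.3918] F [-0.1403 -0.5941 -0.0606] w 0.60 g 0.0
[[ 0.1875  0.9823  0.004 ]
 [ 0.9823 -0.1875  0.0017]
 [ 0.0024  0.0036 -1.    ]]
```

View pics/z4.png

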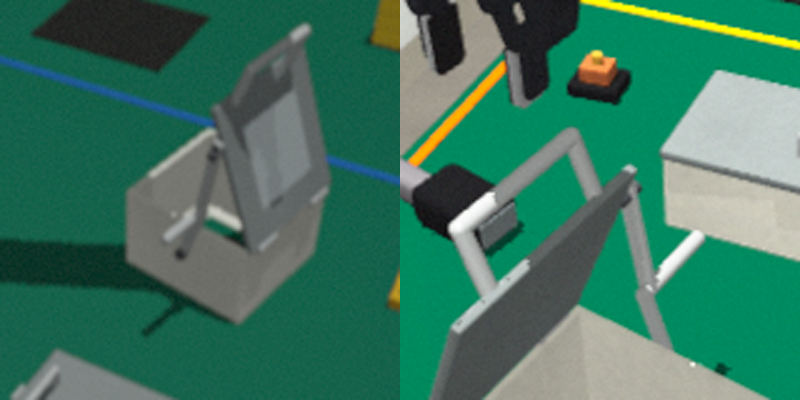

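The cover stands alone on the locked stay. Next: move to the chamber's right side behind the pin, shut the gripper and descend.

>>> jog_arm(moves=[-0.9,0.1,0,0,0,0,0,-0.9,0.15,0,0,0,0,0,-0.95,0.15,0,0,0,0,0,-0.95,0.15,0,0,0,0,0,-0.95,0.15,0,0,0,0,0,-0.95,0.15,0,0,0,0,0,-0.95,0.15,0,0,0,0,0,-0.95,0.15,0,0,0,0,0])

```text
t: 8.45
eef_pos: [0.5983, 0.0444, 0.3876]
tool_rot: [-0.001, 0.771, 0.637, -0.001]
contact_force: [0.3, 0.5, -0.5]
gripper_width: 0.004
grasp_force: 0.0
```

>>> jog_arm(moves=[0,0,0.9,0,0,0,0,0,0,0.9,0,0,0,0,0,0,0.9,0,0,0,0,0,0,0.9,0,0,0,0,0,0,0.9,0,0,0,0,0,0,0.9,0,0,0,0,0,0,0.9,0,0,0,0,0,0,0.9,0,0,0,0])

```text
t: 9.12
eef_pos: [0.5981, 0.0453, 0.2428]
tool_rot: [-0.001, 0.771, 0.637, -0.001]
contact_force: [0.8, -0.3, 0.6]
gripper_width: 0.001
grasp_force: 0.0
```

Run:
```python
from h import *
st()
```

```text
t 9.12 tcp [0.5981 0.0453 0.2428] loc [ 0.1984 -0.1512  0.2428] F [ 0.7508 -0.3282  0.623 ] w 0.00 g 0.0
[[ 0.1874  0.9823 -0.0023]
 [ 0.9823 -0.1874 -0.0004]
 [-0.0008 -0.0021 -1.    ]]
```

>>> jog_arm(moves=[0,0,0.9,0,0,0,0,0,0,0.9,0,0,0,0,0,0,0.9,0,0,0,0,0,0,0.9,0,0,0,0,0,0,0.9,0,0,0,0,0,0,0.8,0,0,0,0,0,0,0,0,0,0,0,0,0,0,0,0,0,0])

```text
t: 9.78
eef_pos: [0.5977, 0.0453, 0.1377]
tool_rot: [-0.001, 0.77, 0.637, -0.002]
contact_force: [0.5, -0.0, -1.0]
gripper_width: 0.002
grasp_force: 0.0
```

>>> jog_arm(moves=[0,-0.3,0,0,0,0,0,0,-0.3,0,0,0,0,0,0,-0.3,0,0,0,0,0,0,-0.3,0,0,0,0,0,0,-0.3,0,0,0,0,0,0,-0.3,0,0,0,0,0,0,-0.3,0,0,0,0,0,0,-0.3,0,0,0,0,0])

```text
t: 10.45
eef_pos: [0.5512, 0.0546, 0.1392]
tool_rot: [-0.0, 0.77, 0.637, 0.0]
contact_force: [0.2, 0.3, -0.0]
gripper_width: 0.004
grasp_force: 0.0
```

Run:
```python
from h import *
from station import *
st()
a=read_camera("scene")["color"][60:220,210:370];b=read_camera("side")["color"][140:384,120:364]
cv2.imwrite("pics/z5.png",np.hstack([cv2.resize(a,(400,400),interpolation=2),cv2.resize(b,(400,400),interpolation=2)]))
```

```text
t 10.45 tcp [0.5512 0.0546 0.1392] loc [ 0.1506 -0.1508  0.1392] F [ 0.2437  0.2729 -0.0358] w 0.00 g 0.0
[[ 0.1873  0.9823 -0.    ]
 [ 0.9823 -0.1873  0.0001]
 [ 0.0001 -0.     -1.    ]]
```

View pics/z5.png

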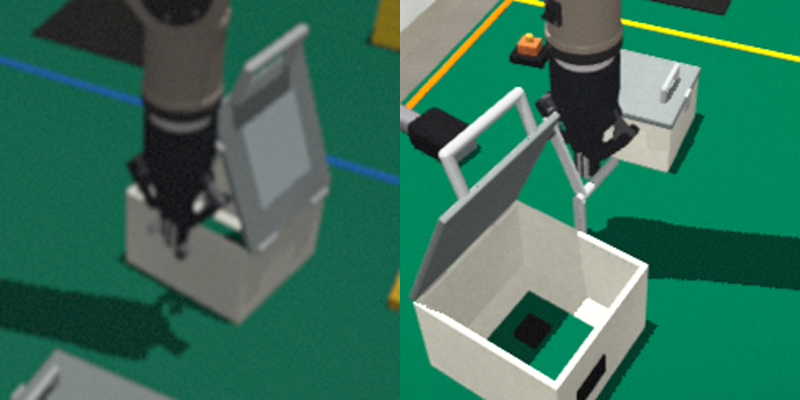

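The finger is against the pin (side crop (600,180)) and the knee is moving forward, but the cover is still up. I'll push on.

>>> jog_arm(moves=[0,-0.3,0,0,0,0,0,0,-0.3,0,0,0,0,0,0,-0.3,0,0,0,0,0,0,-0.3,0,0,0,0,0,0,0,0,0,0,0,0,0,0,0,0,0,0,0,0,0,0,0,0,0,0,0,0,0,0,0,0,0])

```text
t: 11.22
eef_pos: [0.5287, 0.0589, 0.1392]
tool_rot: [0.0, 0.771, 0.637, 0.0]
contact_force: [-0.4, 0.2, -0.5]
gripper_width: 0.003
grasp_force: 0.0
```

Run:
```python
from h import *
from station import *
st()
a=read_camera("scene")["color"][60:220,210:370];b=read_camera("side")["color"][140:384,120:364]
cv2.imwrite("pics/z6.png",np.hstack([cv2.resize(a,(400,400),interpolation=2),cv2.resize(b,(400,400),interpolation=2)]))
```

```text
t 11.22 tcp [0.5287 0.0589 0.1392] loc [ 0.1277 -0.1508  0.1392] F [-0.4008  0.1653 -0.5254] w 0.00 g 0.0
[[ 0.1876  0.9822  0.0004]
 [ 0.9822 -0.1876  0.    ]
 [ 0.0001  0.0004 -1.    ]]
```

View pics/z6.png

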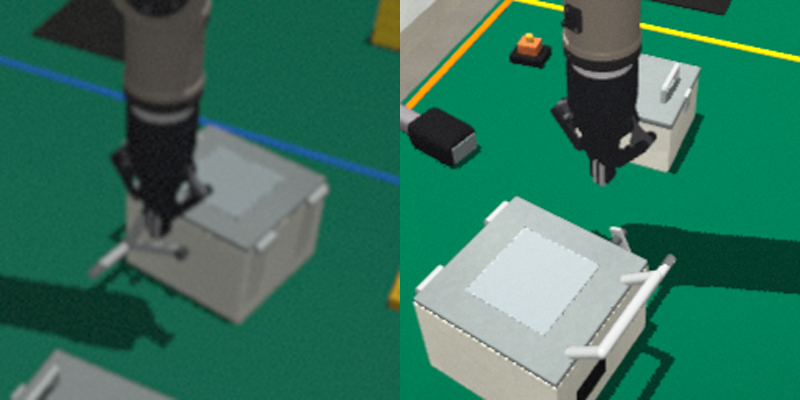

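The cover is fully shut and the pin is folded forward (scene crop (105,265)), the same as at the start. I'll retreat upward and hand in.

>>> jog_arm(moves=[0,0,-0.5,0,0,0,0,0,0,-0.8,0,0,0,0,0,0,-0.9,0,0,0,0,0,0,-0.9,0,0,0,0,0,0,-0.9,0,0,0,0,0,0,-0.5,0,0,0,0,0,0,0,0,0,0,0,0,0,0,0,0,0,0])

```text
t: 11.98
eef_pos: [0.5285, 0.059, 0.2294]
tool_rot: [0.0, 0.771, 0.637, 0.001]
contact_force: [0.6, -0.5, -0.5]
gripper_width: -0.002
grasp_force: 0.0
```

Run:
```python
from h import *
from station import *
c=read_camera("side")["color"].astype(int);d=cv2.imread("pics/side0.png").astype(int)
print("lid diff",np.abs(c-d)[265:384,125:300].mean())
print(hand_in())
```

```text
lid diff 6.228507402961185
the job is handed in; nothing more can be done
None
```

The check is done and handed in at about 12 s: I raised the cover until the stay locked, let go so the stay alone held it up, then pushed the knee forward so the cover dropped fully shut, and left the arm clear above the chamber.

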